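# Open the child-resistant solvent bottle at the bead-flower bench

## Task

Open the amber bottle of adhesive thinner: press its child-resistant cap down firmly (about 18 N) and keep it pressed while turning it anticlockwise until it is free (at most about a fifth of a turn of the white inner band), without forcing it against its stop - a total load of 70 N breaks the neck. Then lift the cap off and set it down (do not drop it) open side down, wholly on the round pink pad, and let go, leaving the white cup, the cutters and the wooden pen stand where they are.

Things in the scene. Friction and masses are not known exactly. Their poses are not given: they have to be found in the camera images.
- bottle: Amber bottle fixed upright in a grey bench holder (84 mm across, 30 mm high). Body 62 mm across up to 70 mm, shoulder sloping to a 22 mm neck at 92 mm. A red mark lies on the shoulder, on its +x side. Origin: centre of the holder's underside, on the table; z up along the neck.
- neck_top (a point): Centre of the top of the bottle's neck, 126 mm above the bottle's origin. Ledges on the neck hold the cap's lugs: turned more than about 0.75 rad anticlockwise (seen from above) from shut they are free and the cap can be lifted straight off; 0.9 to 1.0 rad is ideal; a hard stop comes at about 1.15 rad. Against the stop, about 0.3 N m on top of the push reaches the 70 N (all contact forces added) that breaks the neck.
- cap: Inner cap of the loose two-part cap (60 g in all, 36.5 mm high): seen as a white band 36 mm across, 12 mm high, under the blue shell. Origin: centre of its lower rim, z up, red tick on its +x side. Shut: origin 106 mm above the bottle's, yaw relative to the bottle -0.05 to 0.1 rad (tick over the red mark). 0.5 to 1 mm loose on the neck; seal friction keeps it from turning when not driven.
- cap_grip (a point): On the cap's axis, half-way up the blue ribbed shell, the part to hold: a cylinder 44 mm across and 24.5 mm high. This point is 24 mm above the cap's origin. The shell's own yaw is arbitrary. Turned without pressing, it only clicks round over the inner cap, either way, and nothing opens.
- shell_top (a point): Centre of the shell's top, 36.5 mm above the cap's origin. Pressed down (spring: 9 N rising to 15 N at 3.8 mm, plus up to 2 mm of seal give) two shell teeth drop between 12 teeth of the inner cap (30 degrees apart) and drive it. Tooth on tooth it stops hard about 1.5 mm down; turning up to 0.5 rad lets it drop in. Keep 15 to 22 N of push while turning (0.05 to 0.25 N m; more at the stop).
- pad: Round pink pad, rigid and fixed, 100 mm across, 12 mm thick. Origin: centre of its underside, on the table.
- cup: Loose white cup with violet beads, 76 mm across the rim, 60 mm high; origin: centre of its underside. Bystander.
- cutters: Loose side cutters with turquoise handles lying flat, along their x: jaw tips at +47 mm, handle ends at -107 mm; 66 mm wide, 16 mm high; origin under the pivot. Bystander.
- stand: Loose wooden pen stand, block 60 x 90 x 22 mm with a brass wire rest up to 62 mm; origin: centre of its underside. Bystander.
Not all that is in view belongs to the job. Leave any green or purple look-alike of the bottle alone. There is more than one size of the pad; the one meant has the size given above.

How it is judged:
By the outcome, as a careful person would: the job done as asked, in the order asked, and still so for the second after the job is handed in, with the robot touching nothing.
It also fails if it takes over 64 s, if anything falls off the work surface, if the arm or the gripper's body presses on something with over 40 N, if the wrist force passes 120 N, or if a joint passes its speed limit or range.

## Robot

A 6-joint arm with a two-finger parallel gripper is mounted at the origin on the work surface. World frame = base frame: x ahead of the robot, y to its left, z up, the work surface at z = 0. Lengths are in m, angles in rad, forces in N, time in s.
With the tool pointing down it reaches from about 0.425 to 0.95 m from the base axis. Payload 3.5 kg.
Tool frame: the origin (TCP) lies midway between the tips of the shut fingers; the grasp point (between the pads) lies 19 mm behind it; z points along the fingers, y is the line along which they close (so a half turn about z gives the same grasp; the last joint's range is limited). The gripper opens to 85 mm and grips with 20 to 120 N. Pads are 22 mm wide; open, the fingers measure 114 mm over their backs; the gripper's body (76 mm by 85 mm) begins 54 mm behind the grasp point. The pads swing forward as they close: fully open they stand 13 mm farther back than shut.
Start: joints at [1.179, 0.286, 1.577, -0, 1.279, -0.15], TCP at [0.162, 0.655, 0.209] pointing down, gripper open.
Joint ranges: [-2.77, 2.77], [-0.9, 2.22], [0.21, 2.48], [-1.53, 4.67], [0.24, 2.81], [-2.84, 2.84]. Speed limits (rad/s): [2.79, 2.79, 3.14, 3.14, 3.14, 3.14].

## Interface

Orientations are given as a unit quaternion [x, y, z, w].
In Python, from plant import ctrl gives the robot as it stands.
- The arm moves only by the tool arm_command, never from a script. Its argument "steps" is one flat list of numbers, 5 for each row, row after row: the opening in per cent of the stroke, from 0 (shut) to 100 (fully open), then the shift along the tool's x, y, z each as a share of 25 mm, from -1 to 1, then the turn about the tool's z as a share of 0.1 rad, from -1 to 1. In form: [grip, tx, ty, tz, spin, grip, tx, ty, tz, spin, ...]. A call has 1 to 8 rows; each row shifts and turns the commanded pose from where the row before left it, along the tool's axes as they then stand; what a row does not reach is not made up. A row lasts 1/12 s, in which the tool goes at most 41.7 mm and 7.16 degrees, less where a joint would pass 70% of its speed; a pose out of reach is approached as far as the arm can. A call with a number of a shift or a turn outside -1 to 1 is refused whole. A call with a gripper value outside its range is refused whole. The fingers move at their own pace and stop on an object; "squeeze" is the grip in N (left out, the last holds). Time passes only in rows, so rows that do not move let the fingers close. It gives the time, the measured TCP pose, the force, the opening and the grip force at its end, in the units of the state.
- ctrl.get_state(): the state, without advancing time (a new reading comes with each control period).
- ctrl.read_camera(name): name is "scene" or "side" or "wrist"; returns the picture (400x640x3 uint8, red, green, blue); there is no depth.
- ctrl.camera_model(name): a dict with "intrinsics" (3x3 intrinsics, pixels), "rvec" (rotation vector, rad) and "tvec" (3), from world to camera coordinates, as OpenCV has them. Camera axes: x right, y down, z forward; pixel columns grow to the right and rows downward; lengths in m; the calibration is good to about 2 mm. A picture is of the moment at which its call begins: read the wrist's pose just before it. camera_model takes no time and is no camera call; for the wrist camera it gives the pose at the moment of the call.
- ctrl.sign_off(): hands the job in; it is judged then, once.
The state is a dict: "time": time; "qpos": joint angles; "dq": joint speeds; "joint_efforts": joint torques, N m; "eef_pos": TCP position; "tcp_rot": TCP orientation; "contact_force": force on the tool from outside, world axes, zero at the start; "wrist_torque": the same for the moment, N m; "opening": opening from 0.0 (shut) to 1.0 (fully open); "finger_force": force on a finger pad.
Only numpy, scipy, OpenCV 4.12 (cv2) and the standard library are available. Lean on these libraries where they do the work, as an engineer would, in place of code of your own. Each camera call takes 0.05 s, during which the arm holds its last target. There are 200 camera calls.

## Working session

There is one attempt and no reset: what is moved stays moved. The work goes in short steps, Python scripts to look and compute and a tool call to move; the robot and the scene stay as the last step left them, time stands still between calls to the robot, and variables do not carry over. Pictures are saved under pics/ and viewed, at most 10 in all, crops included, and the job is handed in when it is done.

Besides the shell and the picture viewer there is one more tool, called after "Emit:" in YAML: its name, and indented under it one key for each argument. arm_command: Moves the arm, as the interface text tells. Its arguments: {"type":"object","properties":{"steps":{"type":"array","items":{"type":"number"}},"squeeze":{"type":"number"}},"required":["steps"]}

```bash
mkdir -p pics; ls
cat > h.py <<'E'
import numpy as np,cv2
from plant import ctrl
def cam(n):
    m=ctrl.camera_model(n);K=np.array(m["intrinsics"],float).reshape(3,3);R=cv2.Rodrigues(np.array(m["rvec"],float))[0];t=np.array(m["tvec"],float).ravel();return K,R,t
def ray(c,uv):
    K,R,t=c;d=R.T@np.linalg.inv(K)@np.array([uv[0],uv[1],1.]);return -R.T@t,d/np.linalg.norm(d)
def onz(c,uv,z):
    o,d=ray(c,uv);return o+d*(z-o[2])/d[2]
def tri(c1,u1,c2,u2):
    o,d=ray(c1,u1);p,e=ray(c2,u2)
    s=np.linalg.lstsq(np.c_[d,-e],p-o,rcond=None)[0];a=o+d*s[0];b=p+e*s[1];return (a+b)/2,np.linalg.norm(a-b)
def proj(c,P):
    K,R,t=c;q=K@(R@np.array(P)+t);return q[:2]/q[2]
def shot(n,f):
    c=cam(n);im=np.array(ctrl.read_camera(n));cv2.imwrite(f,im[:,:,::-1]);return c,im
E
python3 - <<'E'
from h import *
s=ctrl.get_state();print(s)
for n in("scene","side"):
    c,im=shot(n,f"pics/{n}0.png");print(n,-c[1].T@c[2],c[1][2])
E
```

```text
pics
{'time': 0.0, 'qpos': array([ 1.17902808e+00,  2.87167895e-01,  1.57818942e+00,  2.79065963e-05,
        1.27859417e+00, -1.50014946e-01]), 'dq': array([ 0.00120809, -0.00028637, -0.00060434, -0.00090896,  0.00149289,
       -0.0005049 ]), 'joint_efforts': array([ 5.75580816e-04, -4.05975723e+01, -2.92629665e+01, -9.76253182e-05,
        5.66947521e-03, -7.86776297e-07]), 'eef_pos': array([0.16129775, 0.65471213, 0.20773903]), 'tcp_rot': array([ 1.20586429e-01,  9.92702132e-01, -1.13283453e-03, -3.28471462e-04]), 'contact_force': array([1.4356768 , 0.28057651, 1.23957807]), 'wrist_torque': array([-0.00016197, -0.02505036, -0.00412434]), 'finger_force': 0.0, 'opening': 0.9982290108832784}
scene [ 0.85332516 -0.32112624  0.8031281 ] [-0.37880242  0.34686452 -0.85801732]
side [0.22541923 0.74502954 0.66475432] [ 0.32713396 -0.78772158 -0.52199433]
```

View pics/scene0.png

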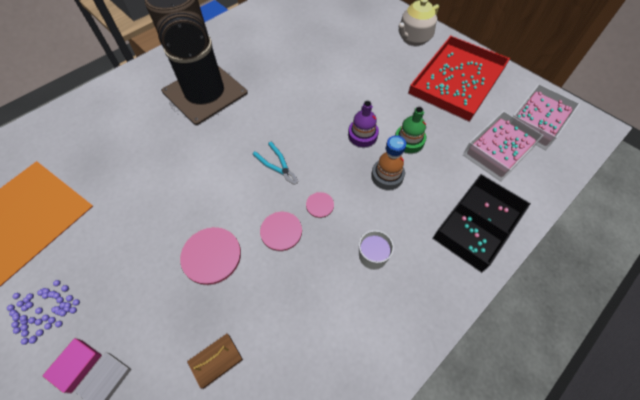

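View pics/side0.png

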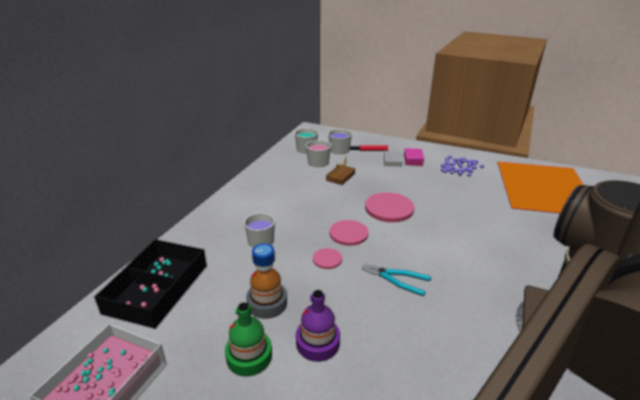

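The scene picture shows the amber bottle with its blue cap at (391,165), with the green (411,130) and purple (364,125) look-alikes behind it. There are three pink pads: large (211,255), medium (281,231) and small (320,205). The cup is at (376,248), the cutters at (277,163) and the stand at (215,360). The side view has the same bottle at (265,280), with its cap at (263,255).

```bash
cat > m.py <<'E'
from h import *
C={};I={}
for n in("scene","side"):
    C[n]=cam(n);I[n]=cv2.imread(f"pics/{n}0.png")
def blobs(n,lo,hi,amin=40):
    h=cv2.cvtColor(I[n],cv2.COLOR_BGR2HSV);m=cv2.inRange(h,lo,hi)
    k,l,st,ce=cv2.connectedComponentsWithStats(m);return [(ce[i],st[i],l==i) for i in range(1,k) if st[i,4]>=amin]
print("base",proj(C["scene"],[0,0,0]))
for n in C:
    print(n)
    for ce,st,m in blobs(n,(160,70,120),(179,255,255),150):
        ys,xs=np.nonzero(m);P=np.array([onz(C[n],(x,y),.012) for x,y in zip(xs,ys)])[:,:2]
        r=cv2.minEnclosingCircle(P.astype(np.float32));print(" pink",ce.round(),st[4],np.round(r[0],4),"diam mm",round(2000*r[1]))
    for ce,st,m in blobs(n,(100,150,60),(118,255,255),100): print(" blue",ce.round(1),st)
    for ce,st,m in blobs(n,(85,120,90),(98,255,255),60): print(" turq",ce.round(),st[4],onz(C[n],ce,.008).round(3))
    for nm,uv in {"scene":[("cup",(376,248)),("stand",(215,360)),("green",(411,148)),("purple",(363,140))],"side":[("cup",(260,230)),("stand",(341,175))]}[n]: print(nm,onz(C[n],uv,.05 if nm=="cup" else .02).round(3))
    a=I[n]; 
x0=[(330,90,120,110),(215,230,100,95)]
tiles=[cv2.resize(I[n][y:y+h,x:x+w],(400,380),interpolation=cv2.INTER_CUBIC) for n,(x,y,w,h) in zip(C,x0)]
cv2.imwrite("pics/crop1.png",np.hstack(tiles))
E
python3 m.py
```

```text
base [204.58218867  92.67956023]
scene
 pink [547. 111.] 847 [0.7592 0.6579] diam mm 162
 pink [504. 141.] 1171 [0.7346 0.4799] diam mm 167
 pink [320. 204.] 532 [ 0.5303 -0.0197] diam mm 69
 pink [281. 231.] 1256 [ 0.5185 -0.1335] diam mm 101
 pink [210. 256.] 2621 [ 0.4534 -0.2905] diam mm 139
 blue [211.4   9.7] [200   0  27  21 315]
 blue [395.5 147.2] [387 135  20  20 174]
 turq [278. 155.] 118 [0.341 0.007 0.008]
 turq [268. 163.] 138 [ 0.343 -0.031  0.008]
cup [ 0.711 -0.02   0.05 ]
stand [ 0.645 -0.411  0.02 ]
green [0.578 0.273 0.02 ]
purple [0.47 0.2  0.02]
side
 pink [414. 156.] 299 [ 0.4646 -0.634 ] diam mm 139
 pink [389. 206.] 1115 [ 0.4526 -0.2901] diam mm 155
 pink [348. 232.] 770 [ 0.5158 -0.1295] diam mm 109
 pink [327. 258.] 476 [ 0.5256 -0.011 ] diam mm 76
 pink [101. 372.] 2943 [0.7664 0.4365] diam mm 172
 blue [263.4 255.5] [253 244  21  22 312]
 turq [404. 279.] 459 [ 0.343 -0.014  0.008]
cup [ 0.696 -0.001  0.05 ]
stand [ 0.636 -0.394  0.02 ]
```

View pics/crop1.png

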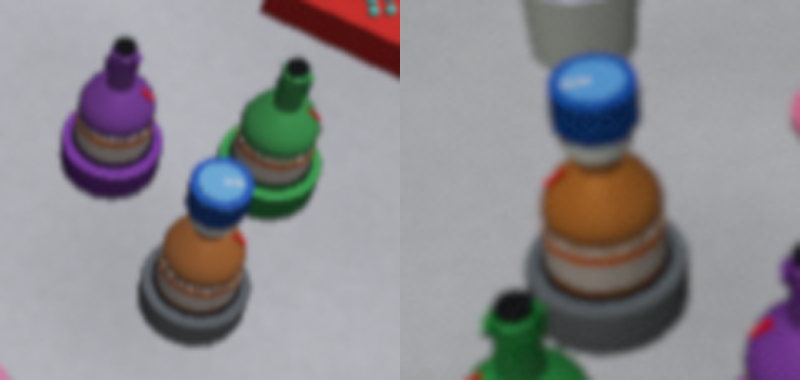

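The crop confirms the target: the bottle with the grey holder, amber body, blue shell and red mark is the one meant, and the green and purple ones are capless look-alikes. Of the pads, the middle one at (281,231) measures 101 mm, against 69 and 139 mm for the others, so it is the right one.

```bash
cat > m2.py <<'E'
from h import *
a,b=cam("scene"),cam("side")
print("top",tri(a,(396.3,142.7),b,(263,250.5)))
p=tri(a,(396.3,142.7),b,(263,250.5))[0]
for nm,u,v in(("green neck",(330+297*.3,90+68*.29),(215+113*.25,230+305*.25)),("purple neck",(330+124*.3,90+47*.29),(318,294))):
    q,e=tri(a,u,b,v);print(nm,q.round(3),e.round(4),np.hypot(*(q-p)[:2]).round(3))
# holder: base ring centre
print("holder",onz(a,(330+195*.3,90+290*.29),.02),onz(b,(215+205*.25,230+270*.25),.02))
s=ctrl.get_state();from scipy.spatial.transform import Rotation as Ro
print(Ro.from_quat(s["tcp_rot"]).as_matrix().round(3), s["eef_pos"])
E
python3 m2.py
```

```text
top (array([0.58737377, 0.1678713 , 0.14185834]), np.float64(0.000941058814592024))
green neck [0.553 0.298 0.128] 0.0011 0.134
purple neck [0.45  0.221 0.127] 0.0014 0.147
holder [0.59141774 0.16585726 0.02      ] [0.58801251 0.16799024 0.02      ]
[[-0.971  0.239 -0.001]
 [ 0.239  0.971 -0.002]
 [ 0.    -0.002 -1.   ]] [0.16133386 0.65476901 0.20787396]
```

Emit:
arm_command:
  steps: [100,0,0,0,-1]

```text
time: 0.18
eef_pos: [0.1614, 0.6549, 0.2081]
tcp_rot: [0.07, 0.998, -0.001, -0.0]
contact_force: [0.2, 0.1, -0.6]
opening: 1.002
finger_force: 0.0
```

```bash
python3 -c "
from h import *
s=ctrl.get_state();print(s['qpos'],s['eef_pos'],s['tcp_rot'],s['contact_force'],s['time'])"
```

```text
[ 1.17899550e+00  2.86971408e-01  1.57773937e+00 -1.97692341e-05
  1.27862694e+00 -2.51451323e-01] [0.16140815 0.65488999 0.20811371] [ 7.01142935e-02  9.97538583e-01 -8.30783806e-04 -2.66838324e-04] [ 0.19769672  0.11084991 -0.58262802] 0.1833
```

Emit:
arm_command:
  steps: [100,-0.98,-0.845,0,0,100,-0.98,-0.845,0,0,100,-0.98,-0.845,0,0,100,-0.98,-0.845,0,0,100,-0.98,-0.845,0,0,100,-0.98,-0.845,0,0,100,-0.98,-0.845,0,0,100,-0.98,-0.845,0,0]

```text
time: 0.85
eef_pos: [0.3322, 0.4588, 0.2086]
tcp_rot: [0.071, 0.997, -0.0, -0.0]
contact_force: [-0.8, -0.4, -0.1]
opening: 1.002
finger_force: 0.0
```

Emit:
arm_command:
  steps: [100,-0.98,-0.845,0,0,100,-0.98,-0.845,0,0,100,-0.98,-0.845,0,0,100,-0.98,-0.845,0,0,100,-0.98,-0.845,0,0,100,-0.98,-0.845,0,0,100,0,0,0,1,100,0,0,0,1]

```text
time: 1.52
eef_pos: [0.4603, 0.3123, 0.2085]
tcp_rot: [0.174, 0.985, -0.0, -0.0]
contact_force: [0.5, 0.2, -0.4]
opening: 1.002
finger_force: 0.0
```

Emit:
arm_command:
  steps: [100,0,0,0,1,100,0,0,0,1,100,0,0,0,1,100,0,0,0,1,100,0,0,0,1,100,0,0,0,1,100,0,0,0,1,100,0,0,0,1]

```text
time: 2.18
eef_pos: [0.4589, 0.3139, 0.2085]
tcp_rot: [0.542, 0.84, -0.001, -0.0]
contact_force: [-0.5, 0.3, 0.0]
opening: 1.001
finger_force: 0.0
```

```bash
cat > d.py <<'E'
import sys
from h import *
from scipy.spatial.transform import Rotation as Ro
s=ctrl.get_state();R=Ro.from_quat(s["tcp_rot"]).as_matrix();g=np.array(eval(sys.argv[1]))-s["eef_pos"]
print("t",s["time"],"eef",s["eef_pos"].round(4),"q6",s["qpos"][5].round(3),"q",s["qpos"].round(2),"x",R[:,0].round(3),"z",R[:,2].round(4));print("tool delta/25mm",(R.T@g/.025).round(3))
E
python3 d.py "[0.5875,0.168,0.208]"
python3 -c "
from h import *
c,im=shot('wrist','pics/w1.png');print(-c[1].T@c[2],proj(c,[.5874,.1679,.1425]))"
```

```text
t 2.1833 eef [0.4589 0.3139 0.2085] q6 -0.007 q [ 0.42  0.03  1.87 -0.    1.25 -0.01] x [-0.411  0.911  0.   ] z [-1.1e-03 -5.0e-04 -1.0e+00]
tool delta/25mm [-7.436  2.285  0.016]
[0.42939101 0.38011304 0.37222022] [387.41521924 417.10252943]
```

View pics/w1.png

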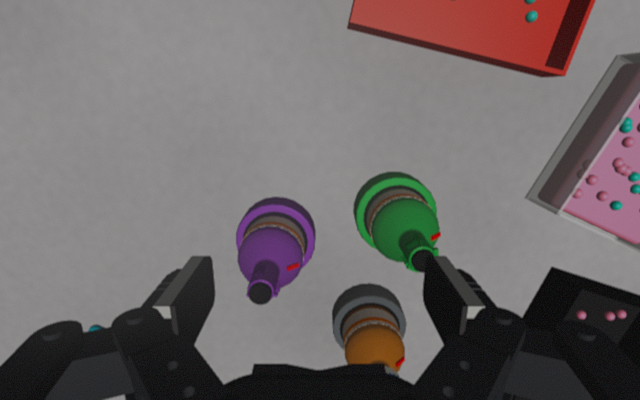

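The wrist view shows the amber bottle at (370,340), the purple one at (265,260) and the green one at (405,225). I still need to move on to the bottle's axis.

Emit:
arm_command:
  steps: [100,-0.93,0.285,0,0,100,-0.93,0.285,0,0,100,-0.93,0.285,0,0,100,-0.93,0.285,0,0,100,-0.93,0.285,0,0,100,-0.93,0.285,0,0,100,-0.93,0.285,0,0,100,-0.93,0.285,0,0]

```text
time: 2.9
eef_pos: [0.5889, 0.1677, 0.2086]
tcp_rot: [0.539, 0.842, -0.0, -0.0]
contact_force: [0.5, 0.3, 0.3]
opening: 0.999
finger_force: 0.0
```

```bash
python3 d.py "[0.5875,0.168,0.208]"
python3 - <<'E'
from h import *
c,im=shot('wrist','pics/w2.png');print(proj(c,[.5874,.1679,.1425]))
h=cv2.cvtColor(im,cv2.COLOR_RGB2HSV);m=cv2.inRange(h,(95,90,50),(120,255,255))
k,l,st,ce=cv2.connectedComponentsWithStats(m)
for i in range(1,k):
    if st[i,4]>300: print(st[i],ce[i])
E
```

```text
t 2.9 eef [0.5889 0.1677 0.2086] q6 -0.319 q [ 0.11  0.15  1.74  0.    1.25 -0.32] x [-0.418  0.908  0.   ] z [-9.e-04 -1.e-04 -1.e+00]
tool delta/25mm [ 0.036 -0.046  0.023]
[316.48213398 200.91725325]
[ 286  163   63   67 3140] [316.56019108 196.66305732]
```

View pics/w2.png

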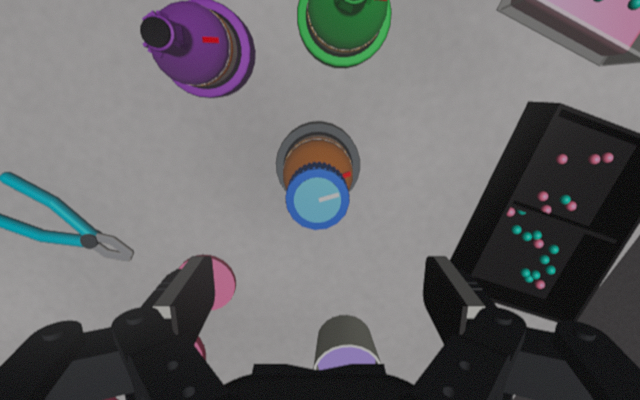

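The cap top is centred at (318,200), within 2 px of the predicted (316.5,201), so the position holds. Next I descend to the cap and grip it.

Emit:
arm_command:
  steps: [100,0.04,-0.045,0.8,0,100,0,0,0.8,0,100,0,0,0.8,0,100,0,0,0.8,0,100,0,0,0.7,0,100,0,0,0,0,50,0,0,0,0,50,0,0,0,0]
  squeeze: 60

```text
time: 3.62
eef_pos: [0.5877, 0.1693, 0.1127]
tcp_rot: [0.54, 0.842, 0.0, 0.001]
contact_force: [0.8, 0.0, 0.5]
opening: 0.745
finger_force: 0.0
```

Emit:
arm_command:
  steps: [50,0,0,0,0,45,0,0,0,0,40,0,0,0,0,40,0,0,0,0,40,0,0,0,0,40,0,0,0,0]

```text
time: 4.12
eef_pos: [0.588, 0.1691, 0.1141]
tcp_rot: [0.54, 0.842, 0.001, 0.001]
contact_force: [-2.1, -0.2, 6.9]
opening: 0.474
finger_force: 60.0
```

```bash
python3 d.py "[0.5875,0.168,0.111]"; python3 -c "
from h import *
s=ctrl.get_state();print(s['contact_force'],s['wrist_torque'],s['opening'],s['finger_force'])"
```

```text
t 4.1167 eef [0.588  0.1691 0.1141] q6 -0.315 q [ 0.11  0.24  1.81 -0.    1.08 -0.31] x [-0.416  0.909 -0.001] z [ 2.2e-03 -1.0e-04 -1.0e+00]
tool delta/25mm [-0.034 -0.036  0.123]
[-2.09062508 -0.21650149  6.85314883] [-0.1837865   0.50381052 -0.00297434] 0.47361561476719 60.03796598408371
```

Emit:
arm_command:
  steps: [40,0,0,0.08,0,40,0,0,0.08,0,40,0,0,0,0,40,0,0,0,0]

```text
time: 4.45
eef_pos: [0.5881, 0.1692, 0.1111]
tcp_rot: [0.54, 0.842, 0.001, 0.001]
contact_force: [-4.3, -1.2, 9.7]
opening: 0.473
finger_force: 60.6
```

Emit:
arm_command:
  steps: [40,0,0,0.06,0,40,0,0,0,0,40,0,0,0,0]

```text
time: 4.7
eef_pos: [0.5881, 0.1692, 0.11]
tcp_rot: [0.54, 0.842, 0.001, 0.001]
contact_force: [-5.5, -1.2, 12.4]
opening: 0.477
finger_force: 60.8
```

Emit:
arm_command:
  steps: [40,0,-0.04,0.08,0,40,0,0,0,0,40,0,0,0,0]

```text
time: 4.95
eef_pos: [0.588, 0.1692, 0.1087]
tcp_rot: [0.54, 0.841, 0.002, 0.002]
contact_force: [-4.1, 0.0, 12.1]
opening: 0.476
finger_force: 60.8
```

Emit:
arm_command:
  steps: [40,0,-0.02,0.08,0,40,0,0,0,0,40,0,0,0,0]

```text
time: 5.2
eef_pos: [0.5881, 0.1692, 0.108]
tcp_rot: [0.54, 0.841, 0.002, 0.002]
contact_force: [-6.1, -0.5, 15.7]
opening: 0.48
finger_force: 61.2
```

Emit:
arm_command:
  steps: [40,0,-0.05,0.05,0,40,0,0,0,0,40,0,0,0,0]

```text
time: 5.45
eef_pos: [0.5882, 0.1691, 0.1079]
tcp_rot: [0.54, 0.841, 0.003, 0.003]
contact_force: [-4.7, 0.6, 17.5]
opening: 0.476
finger_force: 61.4
```

Emit:
arm_command:
  steps: [40,0,0,0,-0.5,40,0,0,0,-0.5,40,0,0,0,0]

```text
time: 5.7
eef_pos: [0.5884, 0.1691, 0.1079]
tcp_rot: [0.497, 0.868, 0.003, 0.004]
contact_force: [-4.3, 1.2, 17.2]
opening: 0.476
finger_force: 61.4
```

```bash
cat > f.py <<'E'
from h import *
s=ctrl.get_state();q=s["tcp_rot"];print("F",s['contact_force'].round(1),"T",s['wrist_torque'].round(3),"z",s["eef_pos"].round(4),"q6",s["qpos"][5].round(3),"yaw",round(2*np.arctan2(q[1],q[0]),3),s["opening"].round(3))
E
python3 f.py
```

```text
Traceback (most recent call last):
  File "f.py", line 2, in <module>
    s=ctrl.get_state();q=s["tcp_rot"];print("F",s['contact_force'].round(1),"T",s['wrist_torque'].round(3),"z",s["eef_pos"].round(4),"q6",s["qpos"][5].round(3),"yaw",round(2*np.arctan2(q[1],q[0]),3),s["opening"].round(3))
                                                                                                                                                                                                       ^^^^^^^^^^^^^^^^^^
AttributeError: 'float' object has no attribute 'round'
```

```bash
sed -i 's/,s\["opening"\].round(3)//' f.py; python3 f.py
```

```text
F [-4.3  1.2 17.2] T [ 0.144  0.683 -0.066] z [0.5884 0.1691 0.1079] q6 -0.418 yaw 2.101
```

Emit:
arm_command:
  steps: [40,0,0,0,-0.5,40,0,0,0,-0.5,40,0,0,0,0]

```text
time: 5.95
eef_pos: [0.5887, 0.1691, 0.1079]
tcp_rot: [0.453, 0.892, 0.003, 0.004]
contact_force: [-3.6, 0.2, 17.3]
opening: 0.478
finger_force: 61.3
```

```bash
python3 f.py
```

```text
F [-3.6  0.2 17.3] T [ 0.122  0.553 -0.052] z [0.5887 0.1691 0.1079] q6 -0.518 yaw 2.201
```

Emit:
arm_command:
  steps: [40,0,0,0,-0.5,40,0,0,0,-0.5,40,0,0,0,0]

```text
time: 6.2
eef_pos: [0.5887, 0.1692, 0.108]
tcp_rot: [0.408, 0.913, 0.003, 0.004]
contact_force: [-2.9, 1.8, 17.0]
opening: 0.481
finger_force: 61.3
```

```bash
python3 f.py
```

```text
F [-2.9  1.8 17. ] T [ 0.171  0.581 -0.021] z [0.5887 0.1692 0.108 ] q6 -0.618 yaw 2.301
```

Emit:
arm_command:
  steps: [40,0,0,0,-0.5,40,0,0,0,-0.5,40,0,0,0,0]

```text
time: 6.45
eef_pos: [0.5887, 0.1692, 0.1079]
tcp_rot: [0.362, 0.932, 0.003, 0.004]
contact_force: [-3.7, 1.5, 17.8]
opening: 0.479
finger_force: 61.3
```

```bash
python3 f.py
python3 - <<'E'
from h import *
t=[]
for n in("scene","side"):
    c,im=shot(n,f"pics/{n}1.png");u,v=proj(c,[.5885,.169,.115]).astype(int);t.append(cv2.resize(im[max(0,v-35):v+35,u-35:u+35,::-1],(400,400),interpolation=cv2.INTER_CUBIC))
cv2.imwrite("pics/crop2.png",np.hstack(t))
E
```

```text
F [-3.7  1.5 17.8] T [ 0.206  0.6   -0.084] z [0.5887 0.1692 0.1079] q6 -0.718 yaw 2.401
```

View pics/crop2.png

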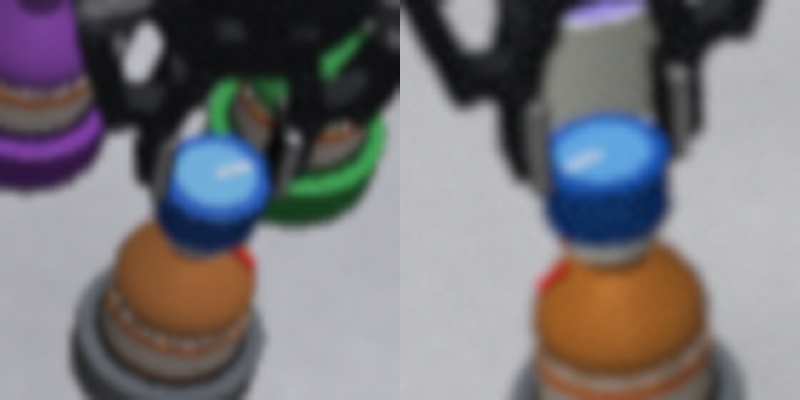

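The crop shows the shell turned with the gripper: its stripe has rotated and the white band is nearly covered, so it is pressed in. Red shows at the shoulder mark and at the band's left edge in the side view. I'll measure the tick's angle against the mark.

```bash
cat > t.py <<'E'
import sys
from h import *
B=np.array([.588,.1685])
def red(n,f):
    c=cam(n);im=cv2.imread(f);h=cv2.cvtColor(im,cv2.COLOR_BGR2HSV)
    m=cv2.inRange(h,(0,150,80),(6,255,255))|cv2.inRange(h,(170,120,80),(179,255,255))
    u,v=proj(c,[*B,.10]).astype(int);w=np.zeros_like(m);w[v-25:v+25,u-25:u+25]=m[v-25:v+25,u-25:u+25]
    k,l,st,ce=cv2.connectedComponentsWithStats(w)
    for i in range(1,k):
        if st[i,4]<2: continue
        o,d=ray(c,ce[i])
        # intersect with cylinder radius r: report angle for band (18mm) and for shoulder (z .08)
        out=[]
        for r in(.018,.022,.027):
            A=d[:2]@d[:2];b=(o[:2]-B)@d[:2];C=(o[:2]-B)@(o[:2]-B)-r*r;D=b*b-A*C
            s=(-b-np.sqrt(max(D,0)))/A;p=o+s*d;out.append((r,round(np.arctan2(*(p[:2]-B)[::-1]),2),round(p[2],3),"miss" if D<0 else ""))
        print(n,f,ce[i].round(1),st[i,4],out)
for k in sys.argv[1:]:
    for n in("scene","side"): red(n,f"pics/{n}{k}.png")
E
python3 t.py 0 1
```

```text
scene pics/scene0.png [401.2 158.8] 5 [(0.018, np.float64(0.46), np.float64(0.09), 'miss'), (0.022, np.float64(0.14), np.float64(0.099), ''), (0.027, np.float64(-0.23), np.float64(0.112), '')]
side pics/side0.png [253.3 274.1] 7 [(0.018, np.float64(0.59), np.float64(0.087), 'miss'), (0.022, np.float64(0.85), np.float64(0.091), ''), (0.027, np.float64(1.26), np.float64(0.101), '')]
scene pics/scene1.png [401.  158.5] 6 [(0.018, np.float64(0.46), np.float64(0.091), 'miss'), (0.022, np.float64(0.05), np.float64(0.102), ''), (0.027, np.float64(-0.27), np.float64(0.113), '')]
side pics/side1.png [253.5 274. ] 8 [(0.018, np.float64(0.59), np.float64(0.087), 'miss'), (0.022, np.float64(0.92), np.float64(0.093), ''), (0.027, np.float64(1.28), np.float64(0.101), '')]
```

```bash
cat > un.py <<'E'
import sys
from h import *
B=np.array([.588,.1685]);c=cam("side")
for k in sys.argv[1:]:
    im=cv2.imread(f"pics/side{k}.png").astype(np.float32);rg=im[:,:,2]-im[:,:,1]
    for z in(.112,.110,.108,.106,.104):
        print(k,z,[int(cv2.getRectSubPix(rg,(1,1),tuple(map(float,proj(c,[B[0]+.018*np.cos(a),B[1]+.018*np.sin(a),z]))))[0,0]) for a in np.arange(.5,2.6,.1)])
E
python3 un.py 0 1
```

```text
0 0.112 [-6, -2, 0, 3, 2, 1, 0, -1, 0, 0, 2, 2, 0, -1, -1, -1, -1, -1, -1, -1, -2]
0 0.11 [-1, 1, 2, 2, 0, 0, 0, 1, 5, 9, 11, 8, 5, 4, 4, 3, 3, 3, 2, 2, 2]
0 0.108 [2, 2, 1, 0, 0, 0, 3, 8, 15, 22, 23, 19, 14, 13, 12, 12, 12, 11, 8, 7, 8]
0 0.106 [2, 1, 0, 0, 0, 3, 9, 20, 31, 36, 36, 32, 26, 23, 23, 23, 23, 21, 19, 18, 17]
0 0.104 [0, 0, 0, 0, 3, 12, 23, 36, 45, 49, 46, 43, 39, 37, 34, 35, 34, 31, 29, 28, 27]
1 0.112 [-25, -23, -20, -18, -15, -10, -5, 0, -5, -8, -10, -11, -9, -8, -7, -7, -7, -8, -9, -8, -8]
1 0.11 [-22, -19, -15, -11, -5, 1, 5, 6, 1, -1, -4, -3, -3, -3, -2, -3, -3, -3, -3, -3, -2]
1 0.108 [-18, -13, -8, -2, 4, 11, 12, 11, 8, 8, 6, 4, 3, 3, 3, 2, 2, 2, 4, 4, 3]
1 0.106 [-12, -6, 0, 6, 13, 15, 16, 20, 21, 22, 22, 19, 14, 14, 13, 12, 12, 12, 12, 13, 12]
1 0.104 [-4, 2, 7, 12, 16, 20, 26, 33, 38, 39, 38, 36, 34, 31, 29, 28, 27, 27, 26, 25, 24]
```

A red peak at yaw about 1.1 on the band, against the mark at about 0.55, shows the inner cap is being driven. I'll carry on turning.

Emit:
arm_command:
  steps: [40,0,0,0.02,-0.5,40,0,0,0,-0.5,40,0,0,0,-0.5,40,0,0,0,-0.5,40,0,0,0,0]

```text
time: 6.97
eef_pos: [0.5887, 0.1694, 0.1079]
tcp_rot: [0.267, 0.964, 0.003, 0.005]
contact_force: [-4.0, 1.1, 17.2]
opening: 0.477
finger_force: 61.5
```

```bash
python3 f.py;python3 -c "
from h import *
shot('side','pics/side2.png');shot('scene','pics/scene2.png')"; python3 un.py 2
```

```text
F [-4.   1.1 17.2] T [ 0.204  0.67  -0.061] z [0.5887 0.1694 0.1079] q6 -0.918 yaw 2.601
2 0.112 [-27, -26, -22, -18, -16, -12, -6, 2, 2, 0, -7, -10, -9, -8, -7, -7, -8, -10, -10, -10, -9]
2 0.11 [-24, -19, -16, -13, -8, -1, 7, 17, 15, 8, 0, -3, -3, -3, -2, -2, -3, -4, -4, -4, -3]
2 0.108 [-18, -14, -10, -5, 1, 10, 20, 28, 23, 15, 8, 5, 2, 2, 2, 3, 2, 1, 1, 1, 2]
2 0.106 [-13, -8, -3, 2, 11, 20, 31, 36, 31, 25, 21, 16, 12, 12, 11, 12, 12, 10, 10, 11, 12]
2 0.104 [-7, -1, 3, 10, 18, 29, 39, 44, 43, 40, 37, 34, 31, 29, 28, 27, 26, 25, 25, 25, 24]
```

Emit:
arm_command:
  steps: [40,0,0,0,-0.5,40,0,0,0,-0.5,40,0,0,0,-0.5,40,0,0,0,-0.5,40,0,0,0,0]

```text
time: 7.48
eef_pos: [0.5887, 0.1693, 0.1079]
tcp_rot: [0.169, 0.986, 0.002, 0.005]
contact_force: [-3.9, 1.4, 18.6]
opening: 0.476
finger_force: 61.5
```

```bash
python3 f.py;python3 -c "
from h import *
shot('side','pics/side3.png');shot('scene','pics/scene3.png')"; python3 un.py 3
```

```text
F [-3.9  1.4 18.6] T [ 0.171  0.761 -0.035] z [0.5887 0.1693 0.1079] q6 -1.118 yaw 2.801
3 0.112 [-18, -22, -19, -17, -15, -13, -13, -9, 0, 8, 5, -5, -10, -9, -8, -8, -8, -8, -9, -9, -8]
3 0.11 [-22, -18, -15, -12, -10, -8, -4, 4, 20, 25, 17, 2, -3, -3, -3, -3, -3, -3, -3, -4, -4]
3 0.108 [-17, -13, -10, -8, -6, -2, 6, 21, 39, 38, 26, 11, 3, 3, 2, 2, 2, 2, 1, 1, 2]
3 0.106 [-12, -9, -7, -4, -1, 6, 19, 37, 54, 48, 36, 22, 13, 12, 12, 12, 11, 11, 10, 11, 11]
3 0.104 [-8, -6, -3, 0, 5, 18, 35, 52, 62, 55, 46, 37, 31, 29, 27, 27, 25, 26, 25, 24, 24]
```

Emit:
arm_command:
  steps: [40,0,0,0,-0.5,40,0,0,0,-0.5,40,0,0,0,-0.5,40,0,0,0,0]

```text
time: 7.92
eef_pos: [0.5886, 0.1693, 0.1079]
tcp_rot: [0.095, 0.995, 0.002, 0.005]
contact_force: [-5.3, 0.7, 18.8]
opening: 0.476
finger_force: 61.5
```

```bash
python3 f.py;python3 -c "
from h import *
shot('side','pics/side4.png');shot('scene','pics/scene4.png')"; python3 un.py 4
python3 - <<'E'
from h import *
B=np.array([.588,.1685]);c=cam("side")
for k in range(5):
    im=cv2.imread(f"pics/side{k}.png").astype(np.float32);rg=im[:,:,2]-im[:,:,1]
    print(k,{(r,z):[int(cv2.getRectSubPix(rg,(1,1),tuple(map(float,proj(c,[B[0]+r*np.cos(a),B[1]+r*np.sin(a),z]))))[0,0]) for a in np.arange(.3,1.7,.1)] for r,z in((.024,.079),)})
E
```

```text
F [-5.3  0.7 18.8] T [ 0.136  0.774 -0.035] z [0.5886 0.1693 0.1079] q6 -1.268 yaw 2.951
4 0.112 [-21, -24, -21, -18, -15, -14, -14, -12, -8, -1, 7, 10, 4, -3, -8, -8, -8, -9, -10, -12, -11]
4 0.11 [-23, -19, -15, -12, -11, -9, -7, -3, 5, 18, 32, 31, 15, 3, -2, -3, -3, -3, -4, -5, -5]
4 0.108 [-18, -14, -10, -8, -6, -4, 0, 7, 21, 39, 51, 44, 20, 8, 4, 2, 2, 2, 1, 1, 2]
4 0.106 [-12, -9, -6, -5, -2, 1, 8, 23, 42, 57, 58, 46, 27, 16, 13, 11, 11, 10, 10, 11, 12]
4 0.104 [-8, -5, -4, -1, 2, 11, 25, 42, 57, 64, 60, 49, 38, 29, 27, 26, 26, 25, 24, 24, 24]
0 {(0.024, 0.079): [90, 83, 70, 59, 55, 56, 56, 56, 57, 57, 58, 58, 57, 58]}
1 {(0.024, 0.079): [102, 93, 80, 67, 62, 62, 63, 63, 64, 65, 65, 65, 65, 65]}
2 {(0.024, 0.079): [102, 93, 80, 67, 62, 62, 62, 64, 64, 64, 65, 65, 65, 65]}
3 {(0.024, 0.079): [102, 94, 80, 67, 62, 62, 63, 63, 64, 65, 65, 65, 65, 66]}
4 {(0.024, 0.079): [100, 93, 80, 68, 62, 62, 63, 63, 63, 64, 64, 65, 65, 65]}
```

```bash
python3 -c "
from h import *
p,e=tri(cam('scene'),(401.1,158.6),cam('side'),(253.4,274.05));d=p[:2]-[.5884,.169];print(p,e,np.hypot(*d),np.arctan2(d[1],d[0]))"
```

```text
[0.60529244 0.18015825 0.08677341] 0.000358129424788016 0.020245024080377132 0.5837537150291815
```

The mark is at yaw 0.58 and the tick at 1.53, so the inner cap has turned about 0.95 rad, which is ideal. I lift straight up.

Emit:
arm_command:
  steps: [40,0,0,-0.2,0,40,0,0,-0.2,0,40,0,0,-0.2,0,40,0,0,-0.2,0,40,0,0,-0.2,0,40,0,0,0,0]

```text
time: 8.52
eef_pos: [0.5851, 0.1681, 0.1262]
tcp_rot: [0.096, 0.995, 0.0, 0.001]
contact_force: [0.9, 0.7, -0.3]
opening: 0.475
finger_force: 60.9
```

```bash
python3 f.py
```

```text
F [ 0.9  0.7 -0.3] T [ 0.197 -0.191  0.027] z [0.5851 0.1681 0.1262] q6 -1.266 yaw 2.95
```

Emit:
arm_command:
  steps: [40,0,0,-0.4,0,40,0,0,-0.5,0,40,0,0,-0.5,0,40,0,0,-0.5,0,40,0,0,-0.5,0,40,0,0,-0.5,0,40,0,0,-0.3,0,40,0,0,0,0]

```text
time: 9.18
eef_pos: [0.586, 0.1681, 0.2087]
tcp_rot: [0.096, 0.995, 0.0, 0.002]
contact_force: [1.1, 0.2, 1.0]
opening: 0.479
finger_force: 61.1
```

```bash
python3 f.py; python3 d.py "[0.5175,-0.132,0.2]"
python3 - <<'E'
from h import *
t=[]
for n in("scene","side"):
    c,im=shot(n,f"pics/{n}5.png");u,v=proj(c,[.5885,.169,.16]).astype(int);v=max(v,50);t.append(cv2.resize(im[v-50:v+50,u-50:u+50,::-1],(400,400),interpolation=cv2.INTER_CUBIC))
cv2.imwrite("pics/crop3.png",np.hstack(t))
E
```

```text
F [1.1 0.2 1. ] T [-0.011  0.038 -0.004] z [0.586  0.1681 0.2087] q6 -1.266 yaw 2.95
t 9.1833 eef [0.586  0.1681 0.2087] q6 -1.266 q [ 0.11  0.14  1.75 -0.    1.25 -1.27] x [-0.982  0.191 -0.005] z [ 4.9e-03  5.0e-04 -1.0e+00]
tool delta/25mm [  0.403 -12.308   0.327]
```

View pics/crop3.png

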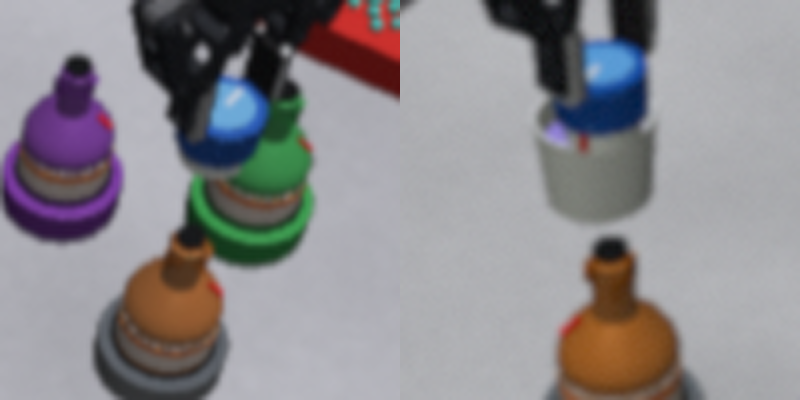

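The cap is off the bare amber neck and held level in the fingers. Next I carry it to the pad.

Emit:
arm_command:
  steps: [40,0.03,-0.6,0,0,40,0.03,-0.9,0,0,40,0.03,-0.9,0,0,40,0.03,-0.9,0,0,40,0.03,-0.9,0,0,40,0.03,-0.9,0,0,40,0.03,-0.9,0,0,40,0.03,-0.9,0,0]

```text
time: 9.95
eef_pos: [0.5444, -0.0018, 0.204]
tcp_rot: [0.096, 0.995, -0.0, -0.001]
contact_force: [-0.1, -0.4, -0.8]
opening: 0.475
finger_force: 61.1
```

Emit:
arm_command:
  steps: [40,0.03,-0.9,0,0,40,0.03,-0.9,0,0,40,0.03,-0.9,0,0,40,0.03,-0.9,0,0,40,0.03,-0.9,0,0,40,0.03,-0.6,0,0,40,0,-0.3,0,0,40,0,0,0,0]

```text
time: 10.62
eef_pos: [0.5146, -0.1333, 0.2044]
tcp_rot: [0.097, 0.995, 0.0, -0.001]
contact_force: [0.1, 0.7, -0.0]
opening: 0.479
finger_force: 61.1
```

```bash
python3 d.py "[0.5175,-0.132,0.05]"
python3 - <<'E'
from h import *
c,im=shot('wrist','pics/w3.png');print(proj(c,[.5175,-.132,.012]))
h=cv2.cvtColor(im,cv2.COLOR_RGB2HSV);m=cv2.inRange(h,(160,70,120),(179,255,255))
k,l,st,ce=cv2.connectedComponentsWithStats(m)
for i in range(1,k):
    if st[i,4]>300:
        ys,xs=np.nonzero(l==i);P=np.array([onz(c,(x,y),.012)[:2] for x,y in zip(xs,ys)],np.float32);print(st[i],cv2.minEnclosingCircle(P),P.min(0),P.max(0))
E
```

```text
t 10.6167 eef [ 0.5146 -0.1333  0.2044] q6 -1.821 q [-0.44 -0.03  1.93 -0.    1.24 -1.82] x [-0.981  0.193  0.002] z [-1.8e-03  5.0e-04 -1.0e+00]
tool delta/25mm [-0.114  0.073  6.176]
[320.13153018 167.45674042]
[   81    64   138   138 14816] ((0.45362234115600586, -0.29177168011665344), 0.06825455278158188) [ 0.3857063  -0.35982394] [ 0.5212556  -0.22385524]
[ 271  117   82   91 2469] ((0.5158399939537048, -0.13390739262104034), 0.04937944933772087) [ 0.4669377  -0.18243796] [ 0.5622703  -0.09399237]
```

View pics/w3.png

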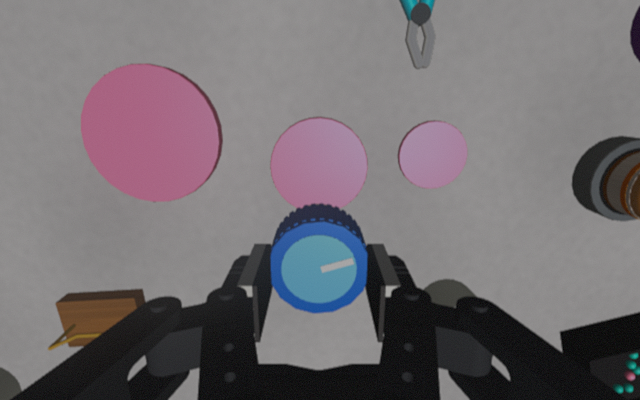

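The wrist view shows the cap centred at (319,265), directly above the middle pad at (319,165). Measured from close by, that pad lies at (0.516,-0.134) and is 99 mm across. I lower the cap.

Emit:
arm_command:
  steps: [40,0,0,0.8,0,40,0,0,0.9,0,40,0,0,0.9,0,40,0,0,0.9,0,40,0,0,0.9,0,40,0,0,0.9,0,40,0,0,0.8,0,40,0,0,0.5,0]

```text
time: 11.33
eef_pos: [0.5142, -0.1301, 0.0377]
tcp_rot: [0.095, 0.995, 0.001, -0.002]
contact_force: [0.1, -1.0, -0.5]
opening: 0.476
finger_force: 61.1
```

Emit:
arm_command:
  steps: [40,0,0,0,0,40,0,0,0.1,0,40,0,0,0.1,0,40,0,0,0,0]

```text
time: 11.67
eef_pos: [0.5166, -0.1321, 0.0364]
tcp_rot: [0.096, 0.995, -0.0, 0.001]
contact_force: [-0.2, -0.6, -0.2]
opening: 0.473
finger_force: 61.1
```

Emit:
arm_command:
  steps: [40,0,0,0.1,0,40,0,0,0.1,0,40,0,0,0.1,0,40,0,0,0.1,0,40,0,0,0,0,40,0,0,0,0]

```text
time: 12.17
eef_pos: [0.5155, -0.1318, 0.0251]
tcp_rot: [0.096, 0.995, 0.0, -0.0]
contact_force: [-0.3, -0.2, -1.2]
opening: 0.481
finger_force: 61.1
```

Emit:
arm_command:
  steps: [40,0,0,0.06,0,40,0,0,0,0,40,0,0,0,0]

```text
time: 12.42
eef_pos: [0.5157, -0.1319, 0.0238]
tcp_rot: [0.096, 0.995, 0.0, -0.0]
contact_force: [0.1, -0.4, -0.7]
opening: 0.478
finger_force: 61.1
```

Emit:
arm_command:
  steps: [40,0,0,0.06,0,40,0,0,0,0,40,0,0,0,0]

```text
time: 12.67
eef_pos: [0.5156, -0.1319, 0.0223]
tcp_rot: [0.096, 0.995, 0.0, -0.0]
contact_force: [-0.2, -0.2, -1.1]
opening: 0.474
finger_force: 61.1
```

Emit:
arm_command:
  steps: [40,0,0,0.04,0,40,0,0,0,0,40,0,0,0,0]

```text
time: 12.92
eef_pos: [0.5156, -0.1319, 0.0213]
tcp_rot: [0.096, 0.995, 0.0, -0.0]
contact_force: [-1.1, 0.2, -0.6]
opening: 0.474
finger_force: 61.1
```

Emit:
arm_command:
  steps: [40,0,0,0.04,0,40,0,0,0,0,40,0,0,0,0]

```text
time: 13.17
eef_pos: [0.5156, -0.1319, 0.0203]
tcp_rot: [0.096, 0.995, 0.0, -0.0]
contact_force: [-0.1, 1.2, 0.0]
opening: 0.481
finger_force: 61.1
```

Emit:
arm_command:
  steps: [40,0,0,0.04,0,40,0,0,0,0,40,0,0,0,0]

```text
time: 13.42
eef_pos: [0.516, -0.132, 0.0198]
tcp_rot: [0.096, 0.995, -0.0, 0.0]
contact_force: [-0.4, 0.0, 2.1]
opening: 0.476
finger_force: 61.5
```

Contact came at 0.020 m, as predicted. I release slowly and then back off upward.

Emit:
arm_command:
  steps: [40,0,0,0.02,0,40,0,0,0,0,52,0,0,0,0,60,0,0,0,0,80,0,0,0,0,100,0,0,0,0,100,0,0,0,0,100,0,0,0,0]
  squeeze: 20

```text
time: 14.08
eef_pos: [0.5156, -0.1319, 0.0187]
tcp_rot: [0.096, 0.995, 0.0, -0.0]
contact_force: [-0.1, -0.7, 1.0]
opening: 0.999
finger_force: 0.0
```

Emit:
arm_command:
  steps: [100,0,0,0,0,100,0,0,0,0,100,0,0,-0.2,0,100,0,0,-0.4,0,100,0,0,-0.6,0,100,0,0,-0.8,0,100,0,0,-0.8,0,100,0,0,-0.8,0]

```text
time: 14.75
eef_pos: [0.5158, -0.1319, 0.1108]
tcp_rot: [0.096, 0.995, -0.0, 0.0]
contact_force: [0.4, -0.3, 0.1]
opening: 0.999
finger_force: 0.0
```

Emit:
arm_command:
  steps: [100,0,0,-0.8,0,100,0,0,-0.8,0,100,0,0,-0.5,0,100,0,0,0,0]

```text
time: 15.08
eef_pos: [0.5179, -0.1328, 0.1659]
tcp_rot: [0.096, 0.995, -0.001, 0.004]
contact_force: [0.3, -0.3, -0.2]
opening: 1.002
finger_force: 0.0
```

```bash
python3 f.py
python3 - <<'E'
from h import *
t=[]
for n in("scene","side"):
    c,im=shot(n,f"pics/{n}6.png");t.append(cv2.resize(im[:,:,::-1],(400,250)))
    u,v=proj(c,[.516,-.133,.03]).astype(int);t.append(cv2.resize(im[v-40:v+40,u-60:u+60,::-1],(400,267),interpolation=cv2.INTER_CUBIC)[:250])
cv2.imwrite("pics/fin.png",np.vstack([np.hstack(t[:2]),np.hstack(t[2:])]))
E
```

```text
F [ 0.3 -0.3 -0.2] T [-0.016 -0.018 -0.007] z [ 0.5179 -0.1328  0.1659] q6 -1.82 yaw 2.95
```

View pics/fin.png

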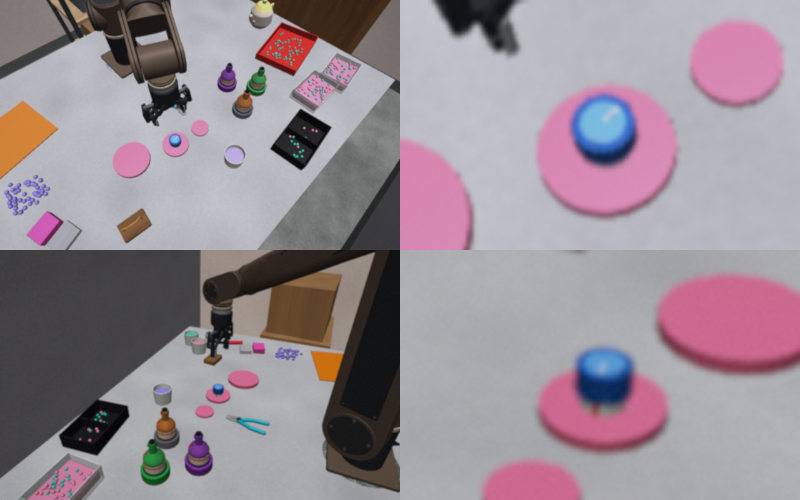

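The cap stands upright, open side down, in the middle of the medium pad. The gripper is clear, and the cup, cutters and stand are where they were.

```bash
python3 -c "
from plant import ctrl
print(ctrl.sign_off())"
```

```text
the job is handed in; nothing more can be done
None
```

The job is handed in: the bottle is open, with its cap set down upright in the middle of the 100 mm pink pad and let go. It took about 15 s of the 64 s, and no other objects were touched.

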